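# Draw out the fence's stop arm to 150 and hold it for clamping

### The job

We are setting up the line boring machine for a run of drawer fronts. Flip the fence's cam lever up to free the telescoping stop arm, then take the arm by its upright grip, squeeze the lock button in and draw the arm out to the 150 mm mark on its scale. Finish still holding it there, button squeezed, because a spring draws it back and a workmate will throw the cam lever while you hold; leave the other things on the machine's board where they are.

Things in the scene. Friction and masses are not known exactly. Their poses are not given: they have to be found in the camera images.
- fence: The boring machine, which never moves: white board 20 mm thick with an aluminium fence on it (45 mm wide, top 70 mm above the worktop). Origin: on the worktop under the fence's open end (mouth). +y runs along the fence to the spindle head at the far left, +x across it, away from the robot. The last 110 mm at the mouth is a grey clamp housing 60 mm wide, top at 74 mm.
- mouth (a point): Middle of the mouth's edge, 60 mm above the worktop, where the scale is read (short dark index line on top of the housing's edge).
- scale_reading (a joint): Scale reading of the telescoping arm, m: 0 fully in, 0.200 fully out (towards -y of the fence). Bar 28 mm square, top 59 mm above the worktop, short lines every 10 mm, full-width ones every 50: 150 is the third after zero. Starts 0.015 to 0.050. Blocked while the cam is locked or the button is out; free, it drags about 1 N against a return spring of 1.5 N at 20 mm, 4 N at 150.
- stop_arm: The telescoping stop arm; axes as the fence's, origin on the worktop level under the mouth when fully in. At its outer end, centred on y = -83 mm, an upright black grip 22 mm thick (x -9 to +13 mm), 36 mm wide along y, from 64 to 136 mm above the worktop, with a cap 26 x 44 x 8 mm. Below it a steel stop finger reaches 100 mm towards -x, top 57 mm above the worktop.
- grip_center (a point): Point to grasp, 106 mm above the worktop, 83 mm outside the mouth with the arm fully in; moves with the arm. Take it from above, fingers closing across the fence: one lands on the button, the other on the grip's back, 13 mm to the +x side of this point. 32 mm thick with the button out, 26 mm pressed (this point is then the middle).
- lock_button (a joint): How far the spring lock button in the grip is pressed, m: 0 out (may rest up to 0.001 below), 0.006 fully in; 12 N to start, about 15 N fully in. The catch is free from 0.0035 on and grips again anywhere when the button comes out; the stop arm will not slide while it is out.
- button_face (a point): Middle of the button's outer face (grey paddle 24 mm wide, 44 mm high, on the grip's -x face, towards the robot, standing 10 mm proud when out); it is pressed towards own +x of the fence.
- cam_lever (a joint): Angle of the cam lever on the clamp housing, rad: 0 locked (lies back along the fence, rising 0.42 rad above level towards +y of the fence), 1.15 upright, 1.35 fully up against its stop. The bar is free from 0.8 on. Its hinge lies across the fence; it is stiff (up to about 0.5 N m, some 7 N at the knob) and stays where it is left.
- cam_knob (a point): Centre of the black knob at the end of the cam lever, 75 mm from the hinge: round, 26 mm across, with flat sides 22 mm apart across the fence. Pinch these from above, fingers closing across the fence, and lead it up the arc about the hinge, letting it turn in the fingers. Locked, it is 117 mm above the worktop.
- cam_pivot (a point): The cam lever's hinge, on the fence's middle, 70 mm in from the mouth and 86 mm above the worktop.
- panel: Bystander: bare wood-coloured drawer-front offcut, 90 x 140 x 18 mm, lying on the board on the robot's side of the fence. Origin under its centre.
- glue: Bystander: white glue bottle 54 mm across, 150 mm tall, standing on the board beyond the fence. Origin under its centre.
- pins: Bystander: glass jar 58 mm across, 75 mm tall, standing on the board beyond the fence. Origin under its centre.
- square: Bystander: try square lying on the board beyond the stop arm; wooden stock 22 x 115 x 16 mm, steel blade 110 mm long. Origin under the stock's centre.

How it is judged:
On the way, in this order (a step that is already met when the one before it is completed fails the run):
1. the cam lever is flipped up, the stop arm not yet moved (value of joint cam_lever above 0.95 rad and distance of grip_center from where it was at the start of the episode below 0.012 m), for 0.2 s.
2. the lock button is squeezed in before the arm is drawn out (value of joint lock_button above 0.004 m and distance of grip_center from where it was at the start of the episode below 0.04 m and value of joint cam_lever above 0.9 rad), for 0.1 s.
3. the arm is drawn out to the mark with the button squeezed (value of joint lock_button above 0.004 m and value of joint scale_reading above 0.146 m and value of joint cam_lever above 0.9 rad), for 0.1 s.
At the end, for the whole second after the job is handed in: The stop arm stands still at 150 mm (3 mm either way), held by the fingers on its grip with over 5 N and the button squeezed in over 4 mm of its 6, so neither catch nor cam carries it; the cam lever is still up (over 0.9 rad); the four bystanders are within 15 mm of where they were (value of joint scale_reading between 0.147 and 0.153 m and velocity of joint scale_reading between -0.005 and 0.005 m/s and value of joint lock_button above 0.004 m and value of joint cam_lever above 0.9 rad and contact force between the fingers and stop_arm above 5 N and distance of each of panel, glue, pins, square from where it was at the start of the episode below 0.015 m and angle between each of glue, pins's own z axis and vertical below 0.2 rad); the arm keeps its last pose, push and grip.
It fails at once if a bystander is pushed away or knocked over (distance of any of panel, glue, pins, square from where it was at the start of the episode above 0.03 m or angle between any of glue, pins's own z axis and vertical above 0.5 rad).
It also fails if it takes over 48 s, if anything falls off the work surface, if the arm or the gripper's body presses on something with over 40 N, if the wrist force passes 120 N, or if a joint passes its speed limit or range.

### The arm

A 6-joint arm with a two-finger parallel gripper is mounted at the origin on the work surface. World frame = base frame: x ahead of the robot, y to its left, z up, the work surface at z = 0. Lengths are in m, angles in rad, forces in N, time in s.
With the tool pointing down it reaches from about 0.25 to 0.725 m from the base axis. Payload 4 kg.
Tool frame: the origin (TCP) lies at the very end of the fingers, on their centre line; the grasp point (between the pads) lies 19 mm behind it; x points along the fingers, z is the direction in which the jaws open and shut, and the axes are right-handed (so a half turn about x gives the same grasp; the last joint's range is limited). The gripper opens to 85 mm and grips with 20 to 120 N. Pads are 22 mm wide; open, the fingers measure 114 mm over their backs; the gripper's body (76 mm by 85 mm) begins 54 mm behind the grasp point. The pads swing forward as they close: fully open they stand 13 mm farther back than shut.
Start: joints at [1.141, 0.241, 0.005, 1.335, 0, 1.571], TCP at [0.208, 0.455, 0.231] pointing down, gripper open.
Joint ranges: [-2.72, 2.72], [-1.05, 1.87], [-1.09, 1.28], [-1.99, 2.15], [-1.42, 1.44], [-3.14, 3.14]. Speed limits (rad/s): [2.79, 2.79, 3.14, 3.14, 3.14, 3.14].

### API

Orientations are given as a unit quaternion [x, y, z, w].
In Python, from workcell import bot gives the robot as it stands.
- The arm moves only by the tool step_arm, never from a script. Its argument "series" is a list of rows, each an object of numbers: "x", "y", "z": the shift along the world's x, y, z in cm; "twist": the turn about the world's z in degrees; "jaw": the finger opening in cm, from 0 to 8.54. In form: [{"x": .., "y": .., "z": .., "twist": .., "jaw": ..}, ...]. A call has 1 to 10 rows; each row is the pose to reach, as a shift and turn from the pose measured when the call began; what a row does not reach only later rows make up. A row lasts 1/12 s, in which the tool goes at most 41.7 mm and 7.16 degrees, less where a joint would pass 70% of its speed; a pose out of reach is approached as far as the arm can. A call with a gripper value outside its range is refused whole. The fingers move at their own pace and stop on an object; the grip force is fixed at half the most. Time passes only in rows, so rows that repeat a pose let the fingers close. It gives the time, the measured TCP pose, the force and the opening at its end, in the units of the state.
- bot.get_obs(): the state, without advancing time (a new reading comes with each control period).
- bot.camera(name): name is "side" or "top" or "wrist"; returns (picture, depth): 480x640x3 uint8, red, green, blue; 480x640 float32, m along the optical axis (not along the pixel's ray), 0 where there is no reading.
- bot.camera_info(name): a dict with "camera_matrix" (3x3 intrinsics, pixels), "R" (3x3) and "t" (3): a world point X has camera coordinates R X + t; the wrist camera has in their place "mount" (4x4, takes a point from camera to tool coordinates, whose origin is the TCP and whose axes are the tool frame's). Camera axes: x right, y down, z forward; pixel columns grow to the right and rows downward; lengths in m; the calibration is good to about 2 mm. A picture is of the moment at which its call begins: read the wrist's pose just before it. camera_info takes no time and is no camera call.
- bot.job_done(): hands the job in, once; it reports no verdict.
The state is a dict: "clock": time; "joint_pos": joint angles; "joint_vel": joint speeds; "tau": joint torques, N m; "eef_pos": TCP position; "tool_rot": TCP orientation; "ft_force": force on the tool from outside, world axes, zero at the start; "ft_torque": the same for the moment, N m; "grip_width": finger opening in m.
Only numpy, scipy, OpenCV 4.12 (cv2) and the standard library are available. Lean on these libraries where they do the work, as an engineer would, in place of code of your own. Each camera call takes 0.05 s, during which the arm holds its last target.

## Working session

There is one attempt and no reset: what is moved stays moved. The work goes in short steps, Python scripts to look and compute and a tool call to move; the robot and the scene stay as the last step left them, time stands still between calls to the robot, and variables do not carry over. Pictures are saved under pics/ and viewed, and the job is handed in when it is done.

Besides the shell and the picture viewer there is one more tool, called after "Emit:" as a command line: name --argument value ..., lists and objects as JSON in quotes. step_arm: Moves the arm, as the interface text tells. Its arguments: {"type":"object","properties":{"series":{"type":"array","items":{"type":"object","properties":{"x":{"type":"number"},"y":{"type":"number"},"z":{"type":"number"},"twist":{"type":"number"},"jaw":{"type":"number"}}}}},"required":["series"]}

```bash
mkdir -p pics; ls
python3 - <<'E'
from workcell import bot
import cv2,numpy as np
o=bot.get_obs();print({k:np.round(v,3).tolist() for k,v in o.items()})
for n in["top","side"]:
    im,d=bot.camera(n);cv2.imwrite(f"pics/{n}0.png",im[:,:,::-1]);np.save(f"pics/{n}0.npy",d);np.save(f"pics/{n}0im.npy",im)
    print(n,bot.camera_info(n))
print(bot.camera_info("wrist"))
E
```

```text
pics
{'clock': 0.0, 'joint_pos': [1.141, 0.241, 0.004, 1.335, 0.0, 1.571], 'joint_vel': [0.0, -0.001, 0.002, 0.0, -0.0, -0.001], 'tau': [0.001, -37.231, 25.241, 0.017, 0.0, -0.0], 'eef_pos': [0.208, 0.454, 0.23], 'tool_rot': [-0.382, 0.596, 0.381, 0.594], 'ft_force': [0.165, 0.321, -0.718], 'ft_torque': [-0.053, -0.011, -0.006], 'grip_width': 0.086}
top {'camera_matrix': array([[485.53019359,   0.        , 312.04779237],
       [  0.        , 485.53019359, 239.17042147],
       [  0.        ,   0.        ,   1.        ]]), 'R': array([[-0.01747222, -0.99969938, -0.01720099],
       [-0.99469216,  0.0191243 , -0.10110273],
       [ 0.10140129,  0.0153432 , -0.99472728]]), 't': array([0.11033898, 0.56423698, 0.88327927])}
side {'camera_matrix': array([[501.84759546,   0.        , 326.61825654],
       [  0.        , 501.84759546, 233.36626722],
       [  0.        ,   0.        ,   1.        ]]), 'R': array([[ 0.90212815, -0.43141934,  0.00649249],
       [-0.26645149, -0.56887796, -0.77806264],
       [ 0.3393647 ,  0.70018227, -0.62815315]]), 't': array([-0.45862099,  0.29308536,  0.55176502])}
{'camera_matrix': array([[339.77386053,   0.        , 320.56340917],
       [  0.        , 339.77386053, 233.30521563],
       [  0.        ,   0.        ,   1.        ]]), 'mount': array([[-7.23450009e-04, -2.74579676e-01,  9.61564079e-01,
        -1.41386219e-01],
       [ 9.51503635e-04, -9.61564084e-01, -2.74578962e-01,
         6.88280763e-02],
       [ 9.99999286e-01,  7.16287564e-04,  9.56907105e-04,
         4.99134083e-05],
       [ 0.00000000e+00,  0.00000000e+00,  0.00000000e+00,
         1.00000000e+00]])}
```

View pics/top0.png

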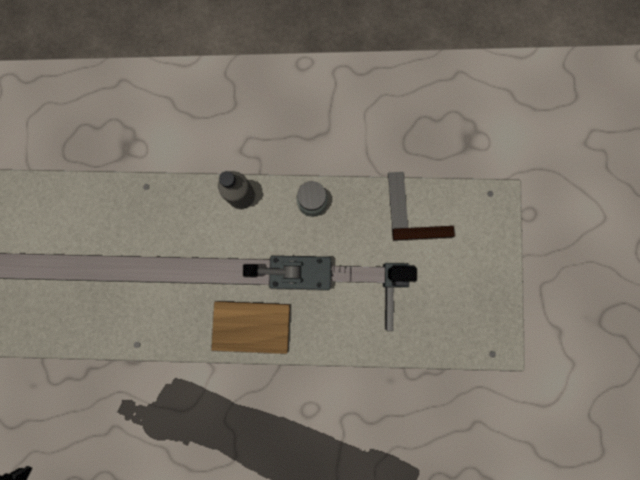

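View pics/side0.png

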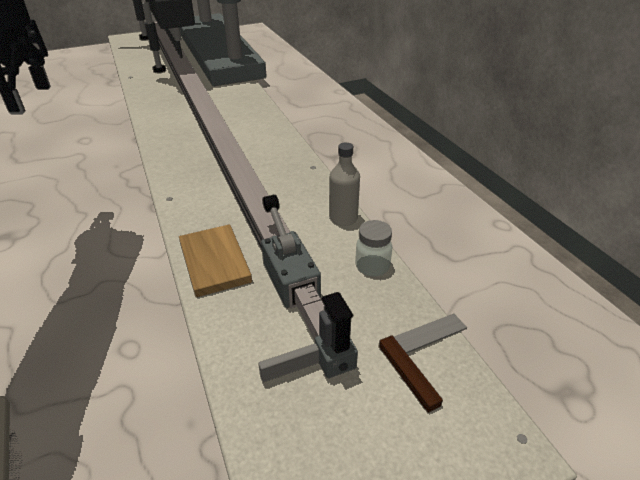

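The top view shows the knob at about (251,270), the clamp housing across cols 269-334 and rows 256-289, and the grip cap at (403,272). The panel, glue, pins and square are all clear of the fence. Next I'll measure these.

```bash
cat > h.py <<'E'
import numpy as np,cv2
from workcell import bot
def cam(n):
    i=bot.camera_info(n);return i["camera_matrix"],np.array(i["R"]),np.array(i["t"])
def plane(n,u,v,z):
    K,R,t=cam(n);d=R.T@np.linalg.inv(K)@np.array([u,v,1.]);c=-R.T@t
    return c+d*(z-c[2])/d[2]
def cloud(n,d):
    K,R,t=cam(n);v,u=np.mgrid[:480,:640];p=np.stack([(u-K[0,2])/K[0,0]*d,(v-K[1,2])/K[1,1]*d,d],-1)
    return (p-t)@R
def proj(n,X):
    K,R,t=cam(n);p=K@(R@np.array(X)+t);return p[:2]/p[2]
E
python3 - <<'E'
from h import *
im=np.load("pics/top0im.npy");d=np.load("pics/top0.npy");P=cloud("top",d)
g=im.max(2)
u,v=np.meshgrid(np.arange(640),np.arange(480))
def rep(nm,m):
    n,l,s,c=cv2.connectedComponentsWithStats(m.astype(np.uint8))
    for i in range(1,n):
        if s[i,4]>60:
            q=P[l==i];print(nm,s[i],c[i].round(1),np.median(q,0).round(4),q.min(0).round(3),q.max(0).round(3))
roi=(u>230)&(u<430)&(v>240)&(v<300)
rep("black",(g<40)&roi)
hs=(P[...,2]>.070)&(P[...,2]<.079)&(u>262)&(u<345)&(v>245)&(v<300)
rep("hous",hs)
fe=(P[...,2]>.064)&(P[...,2]<.076)&(u<262)&(u>2)&(v>240)&(v<300)
rep("fence",fe)
q=P[fe];c=np.polyfit(q[:,1],q[:,0],1);print("fence slope",c)
r=cv2.minAreaRect(np.float32(P[hs][:,:2]));print(r)
for z in(.12,):
    print("knob high",P[(P[...,2]>.105)&(u>230)&(u<275)&(v>250)&(v<290)].mean(0))
cp=(P[...,2]>.138)&(u>380)&(u<425)&(v>255)&(v<290)
print("cap",P[cp].mean(0),P[cp].min(0),P[cp].max(0))
cv2.imwrite("pics/crop.png",cv2.resize(im[240:340,230:430,::-1],None,fx=4,fy=4,interpolation=cv2.INTER_CUBIC))
s=np.load("pics/side0im.npy");cv2.imwrite("pics/crops.png",cv2.resize(s[180:390,230:430,::-1],(760,798-200+200))[:600])
E
```

```text
black [243 265  16  12 169] [250.3 270.2] [0.5064 0.2024 0.128 ] [0.496 0.191 0.116] [0.515 0.216 0.133]
black [388 265  29  21 454] [401.4 273.5] [ 0.4963 -0.0479  0.1361] [ 0.477 -0.089  0.02 ] [ 0.513 -0.03   0.142]
hous [ 263  256   69   35 1652] [301.9 272.9] [0.4994 0.1111 0.0745] [0.471 0.066 0.07 ] [0.533 0.188 0.079]
fence [   3  254  259   31 6240] [127.8 268.6] [0.5155 0.4314 0.0707] [0.483 0.191 0.065] [0.546 0.659 0.076]
fence slope [0.04239668 0.4969361 ]
((0.5028480887413025, 0.12739604711532593), (0.12228464335203171, 0.05999482795596123), 87.60997009277344)
knob high [0.50482276 0.19301407 0.13731705]
cap [ 0.49378702 -0.04002468  0.18941024] [ 0.47360431 -0.06910713  0.13800376] [0.50825172 0.08596284 0.93756582]
```

View pics/crop.png

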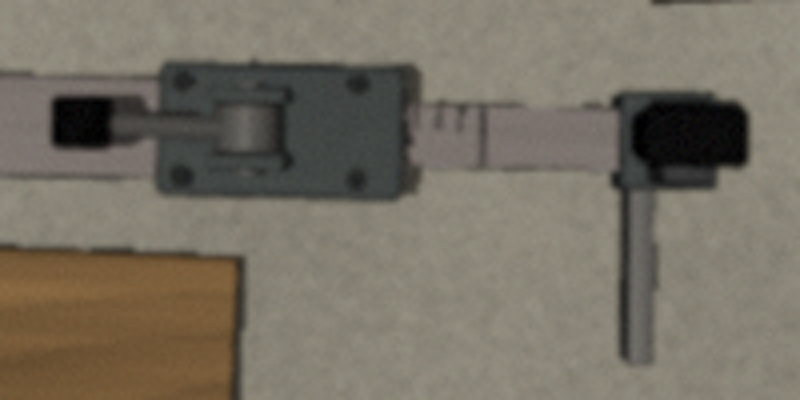

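Run:
```python
from h import *
from scipy.spatial.transform import Rotation as Ro
o=bot.get_obs();R=Ro.from_quat(o["tool_rot"]).as_matrix();print(R.round(3));z=R[:,2];print("tool z az",np.degrees(np.arctan2(z[1],z[0])), "fence x az",np.degrees(-np.arctan(.0424)))
im=np.load("pics/side0im.npy");d=np.load("pics/side0.npy");P=cloud("side",d);u,v=np.meshgrid(np.arange(640),np.arange(480))
m=(im.max(2)<40)&(u>255)&(u<360)&(v>190)&(v<360)
n,l,s,c=cv2.connectedComponentsWithStats(m.astype(np.uint8))
for i in range(1,n):
    if s[i,4]>30:
        q=P[l==i];print(s[i],c[i],np.median(q,0),np.percentile(q,5,0),np.percentile(q,95,0))
print("top knob ray z.13",plane("top",250.3,270.2,.13),"z.117",plane("top",250.3,270.2,.117))
# triangulate knob centroid
for X in [(.506,.203,.117),(.505,.2,.117)]: print(proj("top",X),proj("side",X))
print("mouth edge",plane("top",333.5,272,.074),"mouth bar",plane("top",334.5,274,.059),"zero",plane("top",230+484/4,274,.059))
print("cap z.144",plane("top",230+692/4,240+134/4,.144))
```

```text
[[-0.001 -0.909  0.417]
 [-0.002  0.417  0.909]
 [-1.    -0.    -0.002]]
tool z az 65.37365667792346 fence x az -2.427886828915635
[263 195  16  17 188] [270.24468085 202.21808511] [0.5039179  0.19684572 0.12303377] [0.49574672 0.1919114  0.11316955] [0.51455745 0.20756878 0.12752899]
[292 282  23  23  85] [298.98823529 290.56470588] [0.48743818 0.06644502 0.05702495] [0.48391746 0.06517296 0.02883741] [0.51841697 0.06847225 0.06159315]
[ 322  293   31   61 1174] [338.20698467 321.70357751] [ 0.49354066 -0.06596834  0.12264995] [ 0.4841998  -0.07117304  0.07216104] [ 0.50512854 -0.03705677  0.13513413]
[320 316   8  29 103] [322.6407767  330.66019417] [ 0.47666669 -0.05428782  0.10026473] [ 0.47615082 -0.06103725  0.08385752] [ 0.47763256 -0.04538646  0.11577424]
top knob ray z.13 [0.50598282 0.20212866 0.13      ] z.117 [0.50650404 0.20399867 0.117     ]
[250.89040815 270.48760743] [270.25644913 202.79479022]
[252.66301933 271.04743371] [270.33150624 203.95423285]
mouth edge [0.50235666 0.062241   0.074     ] mouth bar [0.49922155 0.0601049  0.059     ] zero [0.49868671 0.03037217 0.059     ]
cap z.144 [ 0.49555216 -0.04871216  0.144     ]
```

View pics/crops.png

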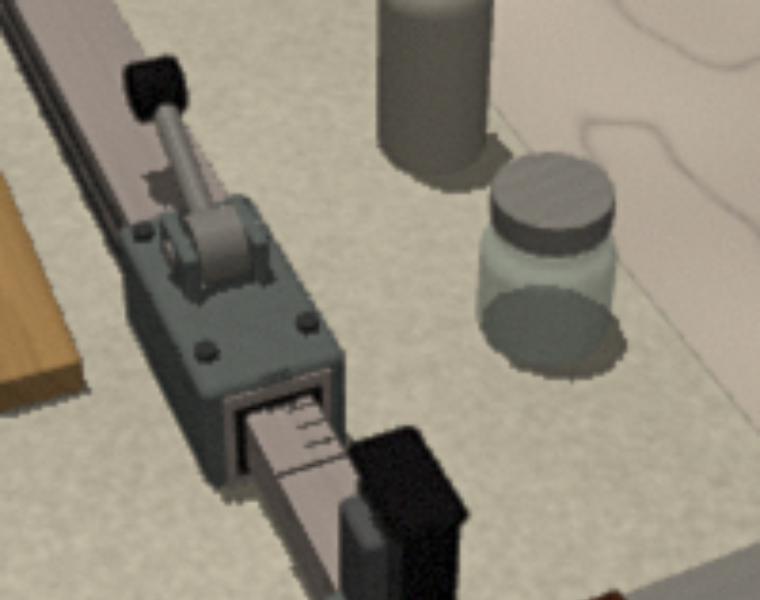

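Knob centre is at about (0.506, 0.203, 0.117), which agrees between both cameras and with the stated 117 mm. Fence yaw is −2.4°, the mouth is at y≈0.064 and the scale reads about 31 mm. I'll move above the knob.

Emit:
step_arm --series '[{"x":3,"y":-2.5,"z":0,"twist":-7},{"x":6,"y":-5,"z":0,"twist":-14},{"x":9,"y":-7.5,"z":0,"twist":-21},{"x":12,"y":-10,"z":0,"twist":-28},{"x":15,"y":-12.5,"z":0,"twist":-35},{"x":18,"y":-15,"z":0,"twist":-42},{"x":21,"y":-17.5,"z":0,"twist":-49},{"x":24,"y":-20,"z":0,"twist":-56},{"x":27,"y":-22.5,"z":0,"twist":-63},{"x":29.8,"y":-25.1,"z":0,"twist":-67.8}]'

```text
$.series[0]: bad value
```

Emit:
step_arm --series '[{"z":0,"jaw":6},{"z":0,"jaw":6}]'

```text
$.series[0]: bad value
```

Run:
```python
from h import *
from scipy.spatial.transform import Rotation as Ro
o=bot.get_obs();im,d=bot.camera("wrist");cv2.imwrite("pics/w1.png",im[:,:,::-1])
R=Ro.from_quat(o["tool_rot"]).as_matrix();z=R[:,2];print(o["eef_pos"],R.round(3),np.degrees(np.arctan2(z[1],z[0])),o["grip_width"],o["joint_pos"].round(3) if hasattr(o["joint_pos"],'round') else o["joint_pos"])
i=bot.camera_info("wrist");K=i["camera_matrix"];M=i["mount"]
def pw(X):
    T=np.eye(4);T[:3,:3]=R;T[:3,3]=o["eef_pos"];p=np.linalg.inv(T@M)@np.r_[X,1];q=K@p[:3];return q[:2]/q[2]
for X in[(.506,.203,.117),(.506,.203,.13),(.5,.1345,.086),(.4994,.0645,.074)]:print(pw(X))
```

```text
[0.20810287 0.45401176 0.23048739] [[-0.001 -0.909  0.417]
 [-0.002  0.417  0.909]
 [-1.    -0.    -0.002]] 65.37365667792346 0.08552598031885408 [ 1.141  0.241  0.004  1.335 -0.     1.571]
[223.86490902 563.72673198]
[220.44186193 578.79314985]
[177.99618813 545.53254347]
[133.20768196 550.57317603]
```

View pics/w1.png

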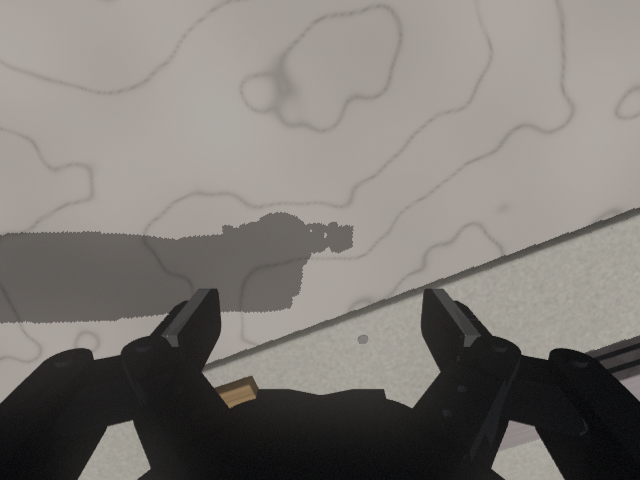

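The calls were refused, probably because every field is required in each row. I'm resending with all of them filled in.

Emit:
step_arm --series '[{"x":3,"y":-2.5,"z":0,"twist":-7,"jaw":6},{"x":6,"y":-5,"z":0,"twist":-14,"jaw":6},{"x":9,"y":-7.5,"z":0,"twist":-21,"jaw":6},{"x":12,"y":-10,"z":0,"twist":-28,"jaw":6},{"x":15,"y":-12.5,"z":0,"twist":-35,"jaw":6},{"x":18,"y":-15,"z":0,"twist":-42,"jaw":6},{"x":21,"y":-17.5,"z":0,"twist":-49,"jaw":6},{"x":24,"y":-20,"z":0,"twist":-56,"jaw":6},{"x":27,"y":-22.5,"z":0,"twist":-63,"jaw":6},{"x":29.8,"y":-25.1,"z":0,"twist":-67.8,"jaw":6}]'

```text
clock: 0.98
eef_pos: [0.5074, 0.2015, 0.2303]
tool_rot: [0.017, 0.708, -0.017, 0.706]
ft_force: [0.5, 1.2, 0.2]
grip_width: 0.0601
```

```bash
cat >> h.py <<'E'
from scipy.spatial.transform import Rotation as Ro
def wshot(name):
    o=bot.get_obs();im,d=bot.camera("wrist");cv2.imwrite(f"pics/{name}.png",im[:,:,::-1])
    R=Ro.from_quat(o["tool_rot"]).as_matrix();z=R[:,2]
    print(o["clock"],np.round(o["eef_pos"],4),"az",np.degrees(np.arctan2(z[1],z[0])).round(2),"w",o["grip_width"],np.round(o["ft_force"],1),np.round(o["joint_pos"],3))
    i=bot.camera_info("wrist");K=i["camera_matrix"];M=i["mount"];T=np.eye(4);T[:3,:3]=R;T[:3,3]=o["eef_pos"];T=T@M
    def pw(X):
        p=np.linalg.inv(T)@np.r_[X,1];q=K@p[:3];return (q[:2]/q[2]).round(1)
    def ray(u,v,zz):
        dd=T[:3,:3]@np.linalg.inv(K)@np.array([u,v,1.]);c=T[:3,3];return (c+dd*(zz-c[2])/dd[2]).round(4)
    return im,d,pw,ray
E
python3 - <<'E'
from h import *
im,d,pw,ray=wshot("w2")
for X in[(.506,.203,.117),(.506,.203,.13),(.5,.1345,.086),(.4994,.0645,.074)]:print(pw(X))
E
```

```text
0.9833 [0.5074 0.2015 0.2303] az -2.75 w 0.060101693925782546 [0.5 1.2 0.2] [3.780e-01 3.340e-01 1.300e-01 1.368e+00 1.000e-03 1.996e+00]
[317.8 227.7]
[317.6 232.2]
[315.3 291.2]
[318.4 349.4]
```

View pics/w2.png

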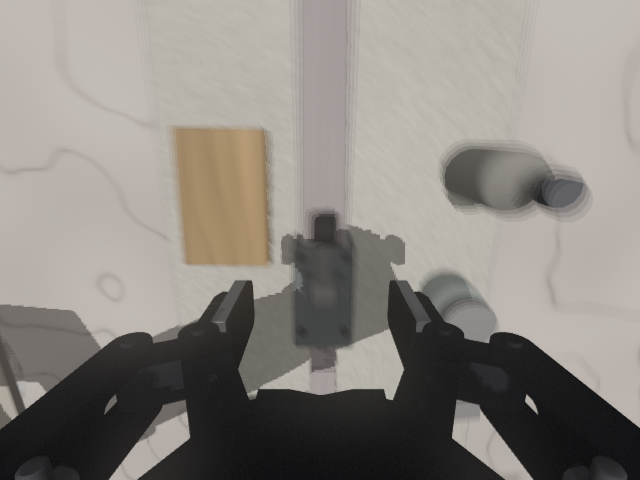

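The wrist view shows the knob at about (324,227), against a prediction of (318,228). It's blurred by settling motion, so I'll go lower, settle and look again.

Emit:
step_arm --series '[{"x":-0.1,"y":0.1,"z":-3,"twist":0.3,"jaw":6},{"x":-0.1,"y":0.1,"z":-6.5,"twist":0.3,"jaw":6},{"x":-0.1,"y":0.1,"z":-7.5,"twist":0.3,"jaw":6},{"x":-0.1,"y":0.1,"z":-7.5,"twist":0.3,"jaw":6},{"x":-0.1,"y":0.1,"z":-7.5,"twist":0.3,"jaw":6}]'

```text
clock: 1.45
eef_pos: [0.5107, 0.1979, 0.1549]
tool_rot: [0.016, 0.707, -0.019, 0.707]
ft_force: [0.6, 0.3, -0.0]
grip_width: 0.0599
```

Run:
```python
from h import *
im,d,pw,ray=wshot("w3")
for X in[(.506,.203,.117),(.506,.203,.13),(.5,.1345,.086),(.4994,.0645,.074)]:print(pw(X))
```

```text
1.45 [0.5107 0.1979 0.1549] az -2.88 w 0.05993334855720121 [ 0.6  0.3 -0. ] [ 0.372  0.378 -0.006  1.187 -0.004  1.993]
[310.  256.2]
[309.2 264.7]
[308.4 333.1]
[313.4 401.9]
```

View pics/w3.png

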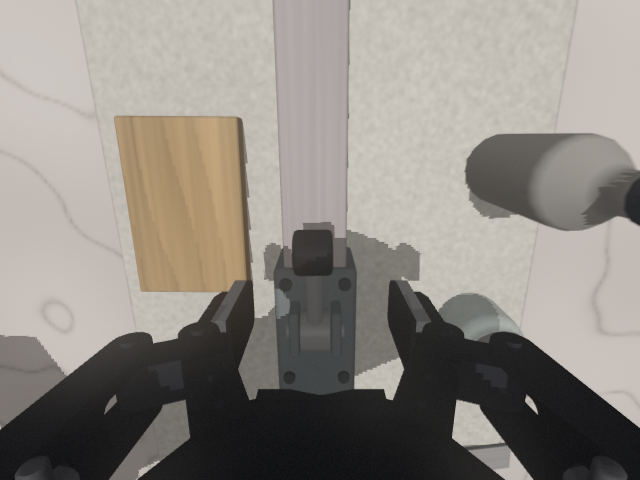

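The knob shows at (313,252), which puts it at about (0.507, 0.204). The TCP needs to shift x −0.35 cm, y +0.6 cm and z −5.7 cm.

Emit:
step_arm --series '[{"x":-0.3,"y":0.6,"z":0,"twist":0.4,"jaw":6},{"x":-0.35,"y":0.6,"z":-2,"twist":0.4,"jaw":6},{"x":-0.35,"y":0.6,"z":-4,"twist":0.4,"jaw":6},{"x":-0.35,"y":0.6,"z":-5.6,"twist":0.4,"jaw":6},{"x":-0.35,"y":0.6,"z":-5.6,"twist":0.4,"jaw":6},{"x":-0.35,"y":0.6,"z":-5.6,"twist":0.4,"jaw":6}]'

```text
clock: 2.0
eef_pos: [0.5083, 0.2052, 0.1013]
tool_rot: [0.014, 0.705, -0.016, 0.708]
ft_force: [-0.7, -0.0, -0.7]
grip_width: 0.0603
```

Run:
```python
from h import *
im,d,pw,ray=wshot("w4")
```

```text
2.0 [0.5083 0.2052 0.1013] az -2.41 w 0.06028675458514294 [-0.7 -0.  -0.7] [ 0.386  0.421 -0.09   1.056 -0.004  1.999]
```

View pics/w4.png

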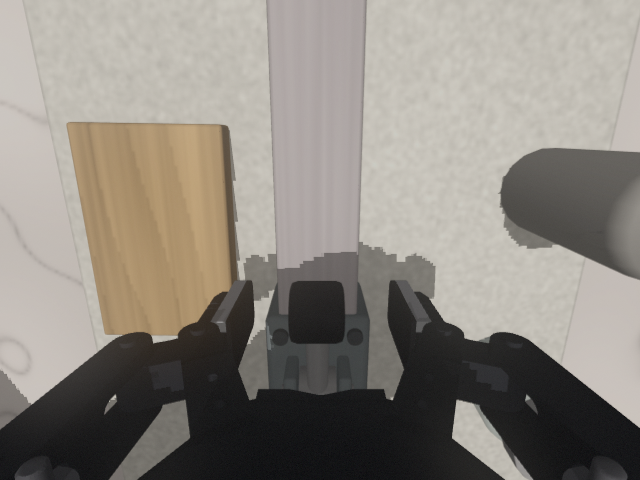

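The knob (289-345, 281-343) sits between the pads. I'm closing on it.

Emit:
step_arm --series '[{"x":-0.1,"y":0,"z":-0.2,"twist":0,"jaw":3},{"x":-0.1,"y":0,"z":-0.2,"twist":0,"jaw":1},{"x":-0.1,"y":0,"z":-0.2,"twist":0,"jaw":1},{"x":-0.1,"y":0,"z":-0.2,"twist":0,"jaw":1},{"x":-0.1,"y":0,"z":-0.2,"twist":0,"jaw":1},{"x":-0.1,"y":0,"z":-0.2,"twist":0,"jaw":1}]'

```text
clock: 2.55
eef_pos: [0.5066, 0.2061, 0.1015]
tool_rot: [0.015, 0.706, -0.015, 0.708]
ft_force: [-7.3, 0.6, 7.6]
grip_width: 0.0212
```

Run:
```python
from h import *
im,d,pw,ray=wshot("w5")
a0=.42; L=.075
for a in np.arange(0,1.31,.1):
    print(a.round(2), "along -y cm",(100*L*(np.cos(a0)-np.cos(a0+a))).round(2),"z",(100*L*(np.sin(a0+a)-np.sin(a0))).round(2),"x",(-.0424*100*L*(np.cos(a0)-np.cos(a0+a))).round(2))
```

```text
2.55 [0.5066 0.2061 0.1015] az -2.37 w 0.021174995952562507 [-7.3  0.6  7.6] [ 0.387  0.418 -0.094  1.054 -0.002  1.999]
0.0 along -y cm 0.0 z 0.0 x -0.0
0.1 along -y cm 0.34 z 0.67 x -0.01
0.2 along -y cm 0.74 z 1.3 x -0.03
0.3 along -y cm 1.21 z 1.89 x -0.05
0.4 along -y cm 1.73 z 2.43 x -0.07
0.5 along -y cm 2.3 z 2.91 x -0.1
0.6 along -y cm 2.92 z 3.33 x -0.12
0.7 along -y cm 3.58 z 3.69 x -0.15
0.8 along -y cm 4.27 z 3.99 x -0.18
0.9 along -y cm 4.99 z 4.21 x -0.21
1.0 along -y cm 5.72 z 4.36 x -0.24
1.1 along -y cm 6.47 z 4.43 x -0.27
1.2 along -y cm 7.22 z 4.43 x -0.31
1.3 along -y cm 7.96 z 4.36 x -0.34
```

View pics/w5.png

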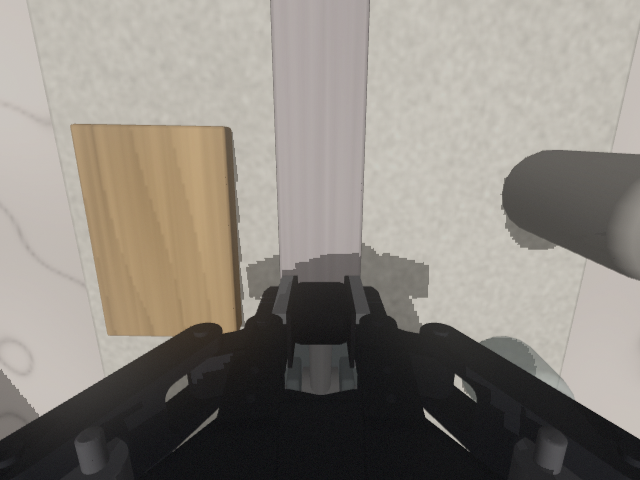

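Knob pinched at width 21 mm. I'm leading it up the arc.

Emit:
step_arm --series '[{"x":0,"y":-0.35,"z":0.65,"twist":0,"jaw":1},{"x":0,"y":-0.75,"z":1.3,"twist":0,"jaw":1},{"x":-0.05,"y":-1.2,"z":1.9,"twist":0,"jaw":1},{"x":-0.05,"y":-1.75,"z":2.45,"twist":0,"jaw":1},{"x":-0.1,"y":-2.3,"z":2.9,"twist":0,"jaw":1},{"x":-0.1,"y":-2.9,"z":3.35,"twist":0,"jaw":1},{"x":-0.1,"y":-2.9,"z":3.35,"twist":0,"jaw":1},{"x":-0.1,"y":-2.9,"z":3.35,"twist":0,"jaw":1}]'

```text
clock: 3.27
eef_pos: [0.5051, 0.1759, 0.1352]
tool_rot: [0.014, 0.706, -0.016, 0.708]
ft_force: [-0.9, -0.5, -7.0]
grip_width: 0.021
```

Run:
```python
from h import *
im,d,pw,ray=wshot("w6")
```

```text
3.2667 [0.5051 0.1759 0.1352] az -2.43 w 0.02101766309021949 [-0.9 -0.5 -7. ] [ 0.337  0.367 -0.077  1.124 -0.003  1.95 ]
```

View pics/w6.png

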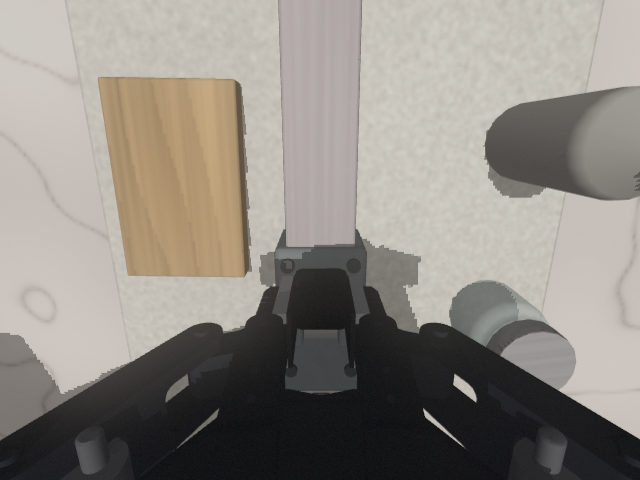

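The knob is still in the fingers and following, at about 0.6 rad. I'm continuing to about 1.2 rad.

Emit:
step_arm --series '[{"x":0,"y":-0.65,"z":0.35,"twist":0,"jaw":1},{"x":-0.05,"y":-1.35,"z":0.65,"twist":0,"jaw":1},{"x":-0.05,"y":-2.05,"z":0.9,"twist":0,"jaw":1},{"x":-0.1,"y":-2.8,"z":1.05,"twist":0,"jaw":1},{"x":-0.15,"y":-3.55,"z":1.1,"twist":0,"jaw":1},{"x":-0.2,"y":-4.3,"z":1.1,"twist":0,"jaw":1},{"x":-0.2,"y":-4.3,"z":1.1,"twist":0,"jaw":1},{"x":-0.2,"y":-4.3,"z":1.1,"twist":0,"jaw":1},{"x":-0.2,"y":-4.3,"z":1.1,"twist":0,"jaw":1}]'

```text
clock: 4.07
eef_pos: [0.5034, 0.1336, 0.1476]
tool_rot: [0.015, 0.705, -0.015, 0.709]
ft_force: [-1.8, 4.1, -1.2]
grip_width: 0.0201
```

Run:
```python
from h import *
im,d,pw,ray=wshot("w7")
im,d=bot.camera("side");cv2.imwrite("pics/s7.png",im[:,:,::-1])
```

```text
4.0667 [0.5034 0.1336 0.1476] az -2.4 w 0.02013038947791364 [-1.8  4.1 -1.2] [ 2.600e-01  3.290e-01 -9.800e-02  1.138e+00 -1.000e-03  1.873e+00]
```

View pics/s7.png

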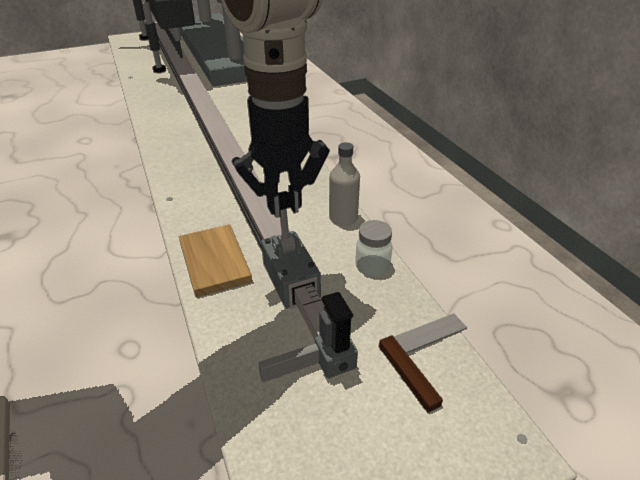

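The lever looks about upright, with the TCP over the pivot's y. I'll release, rise and check.

Emit:
step_arm --series '[{"x":0,"y":-0.3,"z":0,"twist":0,"jaw":1},{"x":0,"y":-0.3,"z":0,"twist":0,"jaw":6},{"x":0,"y":-0.3,"z":0,"twist":0,"jaw":6},{"x":0,"y":-0.3,"z":0,"twist":0,"jaw":6},{"x":0,"y":-0.3,"z":1,"twist":0,"jaw":6},{"x":0,"y":-0.3,"z":3,"twist":0,"jaw":6},{"x":0,"y":-0.3,"z":6,"twist":0,"jaw":6},{"x":0,"y":-0.3,"z":6,"twist":0,"jaw":6}]'

```text
clock: 4.83
eef_pos: [0.5069, 0.131, 0.2144]
tool_rot: [0.016, 0.701, -0.014, 0.713]
ft_force: [2.0, 0.3, 0.2]
grip_width: 0.0598
```

Run:
```python
from h import *
im,d,pw,ray=wshot("w8")
im,d=bot.camera("side")
P=cloud("side",d);u,v=np.meshgrid(np.arange(640),np.arange(480))
m=(P[...,2]>.135)&(P[...,2]<.18)&(P[...,1]>.08)&(P[...,1]<.22)&(abs(P[...,0]-.503)<.02)
print(m.sum(),P[m].mean(0) if m.any() else 0,np.argwhere(m).mean(0),P[m].max(0))
for a in(0.9,1.,1.15,1.25):
    X=[.5,.0645+.07+.075*np.cos(.42+a),.086+.075*np.sin(.42+a)];print(a,proj("side",X))
cv2.imwrite("pics/s8.png",cv2.resize(im[150:350,200:440,::-1],None,fx=3,fy=3))
```

```text
4.8333 [0.5069 0.131  0.2144] az -2.41 w 0.05982305677181541 [2.  0.3 0.2] [ 0.254  0.282  0.016  1.289 -0.002  1.867]
350 [0.50216354 0.13706402 0.16074648] [202.70857143 282.04571429] [0.51410727 0.15287672 0.17323044]
0.9 [276.65154486 198.47384859]
1.0 [278.43798298 200.27376595]
1.15 [281.2725307  203.89830131]
1.25 [283.23543759 206.90596684]
```

View pics/s8.png

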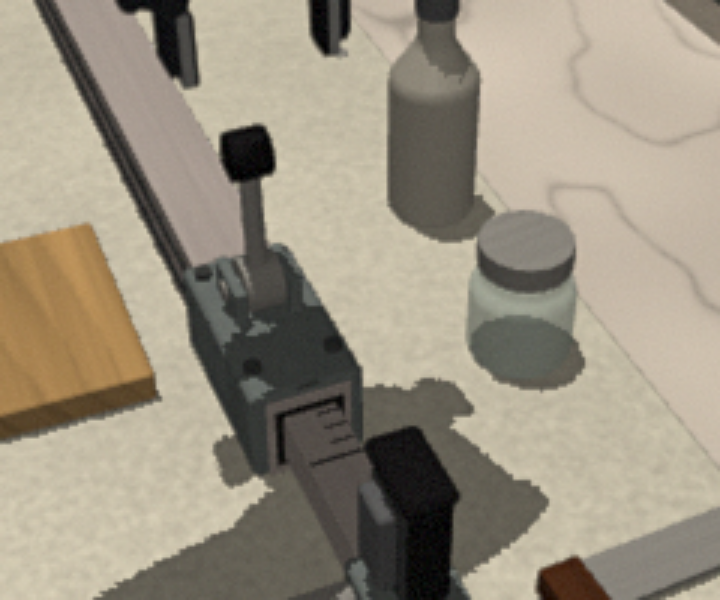

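The side view shows the lever upright at about 1.15 rad (knob at (283,201)) and the arm unmoved. Next I'll move above the grip.

Emit:
step_arm --series '[{"x":-0.2,"y":-3,"z":0,"twist":0,"jaw":6.5},{"x":-0.4,"y":-6,"z":0,"twist":0,"jaw":6.5},{"x":-0.6,"y":-9,"z":0,"twist":0,"jaw":6.5},{"x":-0.8,"y":-12,"z":-0.5,"twist":0,"jaw":6.5},{"x":-1.0,"y":-15,"z":-1.5,"twist":0,"jaw":6.5},{"x":-1.15,"y":-17,"z":-2.5,"twist":0,"jaw":6.5},{"x":-1.15,"y":-18,"z":-3.5,"twist":0,"jaw":6.5},{"x":-1.15,"y":-18,"z":-3.5,"twist":0,"jaw":6.5},{"x":-1.15,"y":-18,"z":-3.5,"twist":0,"jaw":6.5},{"x":-1.15,"y":-18,"z":-3.5,"twist":0,"jaw":6.5}]'

```text
clock: 5.77
eef_pos: [0.4937, -0.0485, 0.1752]
tool_rot: [0.015, 0.703, -0.014, 0.71]
ft_force: [-1.0, 0.0, -0.2]
grip_width: 0.0649
```

Run:
```python
from h import *
im,d,pw,ray=wshot("w9")
for X in[(.4955,-.049,.144),(.4955-.013,-.049-.022,.144),(.4955+.013,-.049+.022,.144)]:print(pw(X))
```

```text
5.7667 [ 0.4937 -0.0485  0.1752] az -2.35 w 0.06486384482831507 [-1.   0.  -0.2] [-0.099  0.257 -0.122  1.181  0.002  1.513]
[321.7 269.9]
[300.1 307.3]
[344.7 230. ]
```

View pics/w9.png

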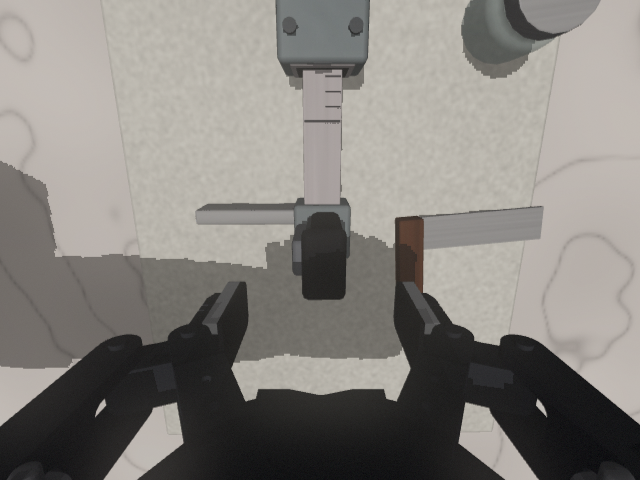

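Run:
```python
import cv2
i=cv2.imread("pics/w9.png");cv2.imwrite("pics/w9c.png",cv2.resize(i[40:320,230:420],None,fx=2.1,fy=2.1,interpolation=cv2.INTER_CUBIC))
from h import *
o=bot.get_obs()
im,d,pw,ray=wshot("w9b")
print("zero",ray(322,121,.059),"10",ray(332,105.5,.059),"20",ray(332,90.5,.059),"mouthtop",ray(322,66,.074))
print("cap -y edge",ray(324,299,.144),"cap x edges",ray(302,285,.144),ray(347,285,.144))
```

```text
5.8167 [ 0.4939 -0.0483  0.1756] az -2.31 w 0.06474998511999848 [-0.1 -0.  -0.1] [-0.098  0.257 -0.122  1.181  0.002  1.513]
zero [0.5003 0.0319 0.059 ] 10 [0.5078 0.0421 0.059 ] 20 [0.5081 0.052  0.059 ] mouthtop [0.5014 0.0653 0.074 ]
cap -y edge [ 0.4964 -0.0664  0.144 ] cap x edges [ 0.4846 -0.0574  0.144 ] [ 0.5095 -0.0585  0.144 ]
```

View pics/w9c.png

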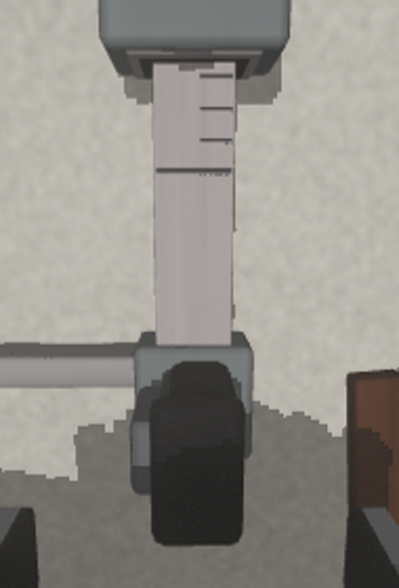

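The wrist rays put the zero line at y=0.0319 and the mouth edge at about 0.065, so the scale reads about 33 mm. Line spacing checks at 10.1 mm. Grip centre is about (0.495, −0.049), so I'm descending.

Emit:
step_arm --series '[{"x":0.1,"y":-0.1,"z":-2,"twist":0,"jaw":6.5},{"x":0.1,"y":-0.1,"z":-4,"twist":0,"jaw":6.5},{"x":0.1,"y":-0.1,"z":-6,"twist":0,"jaw":6.5},{"x":0.1,"y":-0.1,"z":-8,"twist":0,"jaw":6.5},{"x":0.1,"y":-0.1,"z":-8.8,"twist":0,"jaw":6.5},{"x":0.1,"y":-0.1,"z":-8.8,"twist":0,"jaw":6.5},{"x":0.1,"y":-0.1,"z":-8.8,"twist":0,"jaw":6.5}]'

```text
clock: 6.45
eef_pos: [0.4954, -0.0486, 0.0882]
tool_rot: [0.014, 0.703, -0.014, 0.711]
ft_force: [-0.5, -0.1, 0.6]
grip_width: 0.065
```

Run:
```python
from h import *
im,d,pw,ray=wshot("w10")
```

```text
6.45 [ 0.4954 -0.0486  0.0882] az -2.24 w 0.06497390470483491 [-0.5 -0.1  0.6] [-0.099  0.34  -0.255  0.965  0.002  1.511]
```

View pics/w10.png

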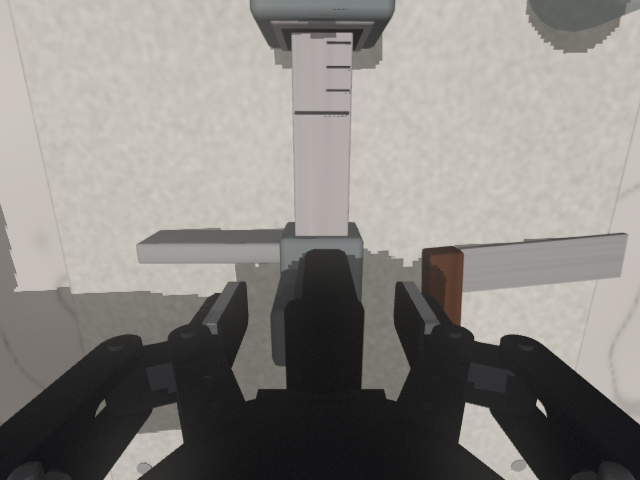

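The grip (cols 287-363) and button paddle (272-290) sit between the open pads, and the arm hasn't moved. I'm closing.

Emit:
step_arm --series '[{"x":0,"y":0,"z":-0.1,"twist":0,"jaw":4},{"x":0,"y":0,"z":-0.1,"twist":0,"jaw":1},{"x":0,"y":0,"z":-0.1,"twist":0,"jaw":1},{"x":0,"y":0,"z":-0.1,"twist":0,"jaw":1},{"x":0,"y":0,"z":-0.1,"twist":0,"jaw":1},{"x":0,"y":0,"z":-0.1,"twist":0,"jaw":1},{"x":0,"y":0,"z":-0.1,"twist":0,"jaw":1}]'

```text
clock: 7.08
eef_pos: [0.4965, -0.0487, 0.0892]
tool_rot: [0.014, 0.702, -0.014, 0.712]
ft_force: [1.2, 0.5, 7.1]
grip_width: 0.0244
```

Run:
```python
from h import *
im,d,pw,ray=wshot("w11")
print([ray(322,v,.059) for v in(113,90,66.5,42.5,33)],ray(322,14,.074))
```

```text
7.0833 [ 0.4965 -0.0487  0.0892] az -2.26 w 0.024447674865077575 [1.2 0.5 7.1] [-0.099  0.339 -0.253  0.965  0.002  1.511]
[array([0.5016, 0.0314, 0.059 ]), array([0.502 , 0.0416, 0.059 ]), array([0.5024, 0.0516, 0.059 ]), array([0.5028, 0.0615, 0.059 ]), array([0.5029, 0.0654, 0.059 ])] [0.5027 0.0683 0.074 ]
```

View pics/w11.png

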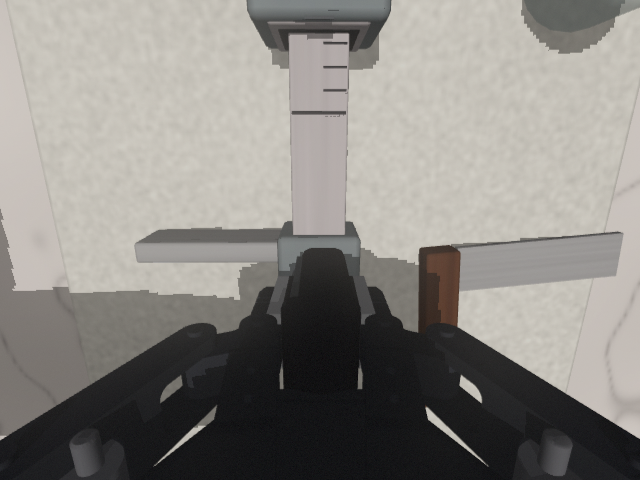

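Grip width is 24.4 mm, consistent with 26 mm pressed given the knob's 22 mm read 21. The button is in. I'm drawing out, a bit short first.

Emit:
step_arm --series '[{"x":0,"y":-0.5,"z":0,"twist":0,"jaw":1},{"x":-0.05,"y":-1.5,"z":0,"twist":0,"jaw":1},{"x":-0.1,"y":-2.8,"z":0,"twist":0,"jaw":1},{"x":-0.2,"y":-4.2,"z":0,"twist":0,"jaw":1},{"x":-0.25,"y":-5.6,"z":0,"twist":0,"jaw":1},{"x":-0.3,"y":-7,"z":0,"twist":0,"jaw":1},{"x":-0.35,"y":-8.4,"z":0,"twist":0,"jaw":1},{"x":-0.4,"y":-9.8,"z":0,"twist":0,"jaw":1},{"x":-0.45,"y":-10.8,"z":0,"twist":0,"jaw":1},{"x":-0.5,"y":-11.3,"z":0,"twist":0,"jaw":1}]'

```text
clock: 7.97
eef_pos: [0.4918, -0.1615, 0.0893]
tool_rot: [0.015, 0.702, -0.013, 0.712]
ft_force: [6.3, 5.5, -1.2]
grip_width: 0.0247
```

Emit:
step_arm --series '[{"x":0,"y":0,"z":0,"twist":0,"jaw":1},{"x":0,"y":0,"z":0,"twist":0,"jaw":1},{"x":0,"y":0,"z":0,"twist":0,"jaw":1}]'

```text
clock: 8.22
eef_pos: [0.4918, -0.161, 0.0893]
tool_rot: [0.015, 0.702, -0.012, 0.712]
ft_force: [4.9, 2.3, -0.5]
grip_width: 0.0244
```

Run:
```python
from h import *
im,d,pw,ray=wshot("w12")
for n in["top","side"]:
    im,d=bot.camera(n);cv2.imwrite(f"pics/{n}12.png",im[:,:,::-1])
    if n=="top": c=im[245:300,300:430]
    else: c=im[230:370,250:390]
    cv2.imwrite(f"pics/{n}12c.png",cv2.resize(c[:,:,::-1],None,fx=5 if n=="top" else 4,fy=5 if n=="top" else 4,interpolation=cv2.INTER_CUBIC))
```

```text
8.2167 [ 0.4918 -0.161   0.0893] az -2.24 w 0.024354384293639668 [ 4.9  2.3 -0.5] [-0.321  0.373 -0.201  0.985  0.008  1.289]
```

View pics/top12c.png

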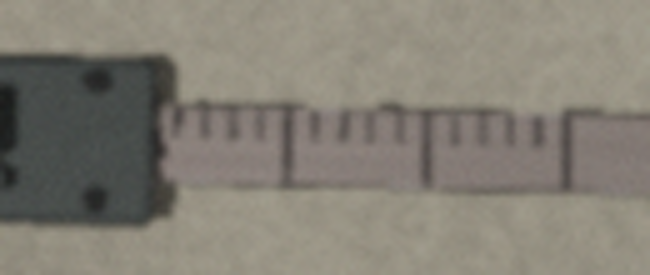

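View pics/side12c.png

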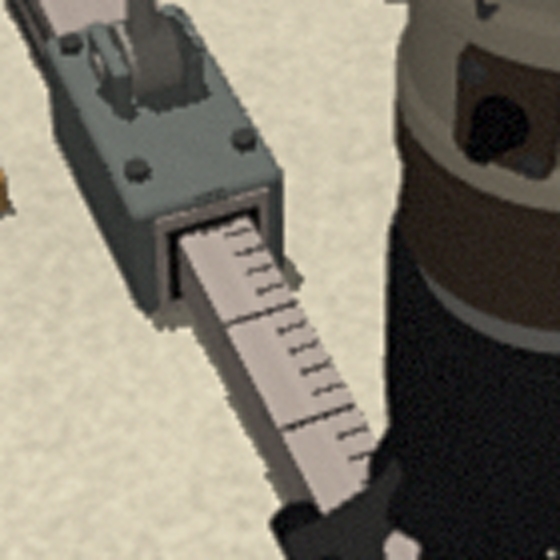

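View pics/w12.png

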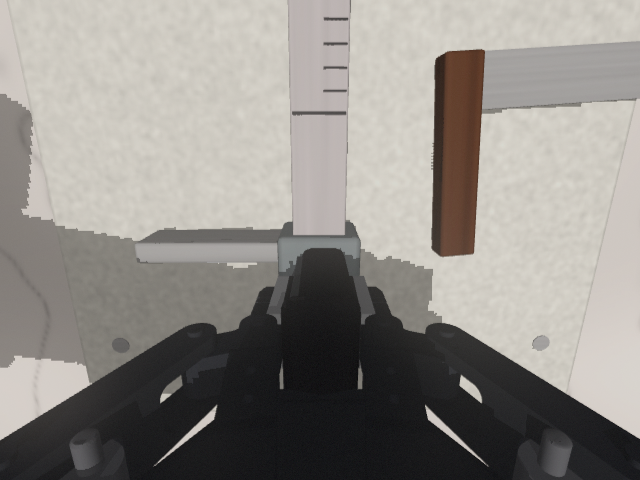

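The top crop shows the 0, 50 and 100 lines at x=567, 427 and 287, with the 140 tick at about 176, just outside the mouth. The button is still in. I'll compute the reading from both views.

Run:
```python
from h import *
for n in("top","side"):
    K,R,t=cam(n);print(n,"cam at",-R.T@t)
ya=np.array([-np.sin(-.0424)*1,np.cos(.0424)])  # fence +y dir
A=lambda p:float(np.array(p[:2])@np.array([.0424,.9991]))
T=lambda x,y,z:A(plane("top",300+(x+.5)/5-.5,245+(y+.5)/5-.5,z))
S=lambda x,y,z:A(plane("side",250+(x+.5)/4-.5,230+(y+.5)/4-.5,z))
print("top 0,50,100,140:",[round(T(x,145,.059),4) for x in(567,427,287)],T(176,120,.059))
print("top edge candidates z.074",T(155,140,.074),T(172,140,.074),"as bar end z.059",T(163,145,.059))
print("side 50 line?",S(285,428,.059),S(352,405,.059),"100:",S(227,325,.059),S(296,303,.059),"140?",S(237,231,.059),"130",S(245,250,.059))
print("side mouth top edge z.074",S(155,222,.074),S(280,172,.074),S(134,218,.074))
i=cv2.imread("pics/side12.png")[270:320,280:340];cv2.imwrite("pics/sc.png",cv2.resize(i,None,fx=10,fy=10,interpolation=cv2.INTER_CUBIC))
i=cv2.imread("pics/top12.png")[250:295,315:375];cv2.imwrite("pics/tc.png",cv2.resize(i,None,fx=12,fy=12,interpolation=cv2.INTER_CUBIC))
```

```text
top cam at [0.47360431 0.08596284 0.93756582]
side cam at [ 0.30457836 -0.41746424  0.57760929]
top 0,50,100,140: [-0.0599, -0.0097, 0.0407] 0.08087360800060808
top edge candidates z.074 0.0886043562353183 0.08257683802549699 as bar end z.059 0.0853794854721142
side 50 line? -0.0100026719563708 -0.00968831976070685 100: 0.039387730330397996 0.03962316932506242 140? 0.08044491921870868 130 0.07041852995150862
side mouth top edge z.074 0.08181244864051204 0.08844218812755694 0.08657841320327271
```

View pics/sc.png

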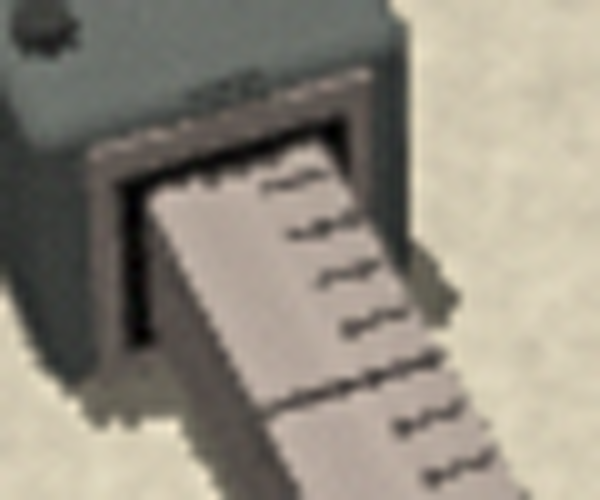

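View pics/tc.png

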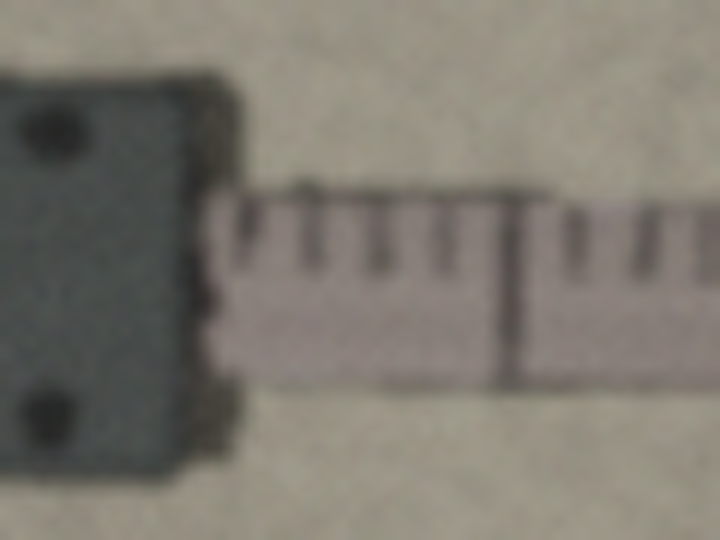

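Run:
```python
from h import *
A=lambda p:float(np.array(p[:2])@np.array([.0424,.9991]))
for u,v in((289,285.2),(303,281),(317,276.8),(302.5,279.5),(303,278.6)):print("mouth edge",A(plane("side",u,v,.074)))
f=lambda x,y:A(plane("side",280+(x+.5)/10-.5,270+(y+.5)/10-.5,.059))
print("100",f(265,410),f(440,355),"110..140 right ends",[f(*p) for p in((405,315),(378,266),(355,218),(322,173))])
# 1st pictures: start
T=lambda x,y,z:A(plane("top",230+(x+.5)/4-.5,240+(y+.5)/4-.5,z))
print("start zero",T(484,135,.059),"edge",T(404,130,.074),T(412,130,.074),"bar end",T(415,135,.059),"10,20",T(461,117,.059),T(438,117,.059))
```

```text
mouth edge 0.08132929386872303
mouth edge 0.08157743197830308
mouth edge 0.08183034494177359
mouth edge 0.08471482635489473
mouth edge 0.08616315447672467
100 0.04012058438061019 0.04022954848454889 110..140 right ends [0.04916688897595183, 0.059446918291628494, 0.06953506803633773, 0.07982631988724684]
start zero 0.05218344727031182 edge 0.08857775804388682 0.08503163877789416 bar end 0.08326908505725367 10,20 0.06268795724757278 0.07305955688664673
```

The mouth edge height is ambiguous between views, so I'll use side-camera depth on the mouth's front frame face.

Run:
```python
from h import *
im,d=bot.camera("side");P=cloud("side",d);Af=P[...,:2]@np.array([.0424,.9991])
for u in (291,303,315,289,290):
    print(u,[(v,round(float(Af[v,u]),4),round(float(P[v,u,2]),4)) for v in range(272,306,2)])
# bar line zero via depth check
for u,v in((306.5,310.5),(324,305.5)): print("100 line",Af[int(v),int(u)],P[int(v),int(u)])
im,d=bot.camera("top");P=cloud("top",d);Af=P[...,:2]@np.array([.0424,.9991])
for r in(262,273,285): print(r,[(u,round(float(Af[r,u]),4),round(float(P[r,u,2]),4)) for u in range(326,340)])
print(bot.get_obs()["clock"],bot.get_obs()["eef_pos"])
```

```text
291 [(272, 0.1086, 0.0712), (274, 0.1048, 0.071), (276, 0.0996, 0.0723), (278, 0.0955, 0.0724), (280, 0.0921, 0.0719), (282, 0.0918, 0.0684), (284, 0.0889, 0.0673), (286, 0.0884, 0.0639), (288, 0.0884, 0.0599), (290, 0.0899, 0.0543), (292, 0.0878, 0.0525), (294, 0.088, 0.0482), (296, 0.0875, 0.0447), (298, 0.0871, 0.041), (300, 0.088, 0.0358), (302, 0.0878, 0.0318), (304, 0.0892, 0.026)]
303 [(272, 0.1007, 0.0724), (274, 0.0985, 0.0706), (276, 0.0934, 0.0717), (278, 0.0885, 0.0728), (280, 0.0888, 0.0685), (282, 0.0872, 0.0662), (284, 0.0884, 0.0608), (286, 0.0874, 0.0579), (288, 0.0859, 0.0554), (290, 0.0804, 0.0572), (292, 0.0777, 0.0561), (294, 0.0735, 0.0566), (296, 0.07, 0.0564), (298, 0.0641, 0.0588), (300, 0.0613, 0.058), (302, 0.0583, 0.0573), (304, 0.0539, 0.0582)]
315 [(272, 0.0939, 0.0724), (274, 0.091, 0.0713), (276, 0.0889, 0.0694), (278, 0.0888, 0.0655), (280, 0.0871, 0.0633), (282, 0.0882, 0.058), (284, 0.0881, 0.054), (286, 0.0879, 0.0501), (288, 0.0885, 0.0453), (290, 0.0731, 0.0579), (292, 0.0694, 0.0579), (294, 0.0661, 0.0575), (296, 0.062, 0.0579), (298, 0.0594, 0.
[... 1304 characters left out ...]
 0.0226)]
273 [(326, 0.0967, 0.0735), (327, 0.095, 0.0759), (328, 0.0932, 0.0746), (329, 0.0915, 0.0758), (330, 0.0896, 0.0732), (331, 0.0879, 0.0757), (332, 0.0858, 0.0617), (333, 0.084, 0.0597), (334, 0.0822, 0.0597), (335, 0.0804, 0.0603), (336, 0.0786, 0.061), (337, 0.0768, 0.0612), (338, 0.075, 0.061), (339, 0.0732, 0.0618)]
285 [(326, 0.0963, 0.075), (327, 0.0945, 0.0758), (328, 0.0927, 0.0742), (329, 0.091, 0.0733), (330, 0.0892, 0.0764), (331, 0.0874, 0.0708), (332, 0.0844, 0.0207), (333, 0.0825, 0.0205), (334, 0.0806, 0.0194), (335, 0.0788, 0.0202), (336, 0.077, 0.0242), (337, 0.0752, 0.0245), (338, 0.0732, 0.0213), (339, 0.0713, 0.0207)]
8.4667 [ 0.49184557 -0.16082274  0.08925181]
```

All three estimates agree on about 146.5 mm:
- Side depth of the mouth face against the 100 line gives 146.6.
- The top view edge gives 146.5.
- The start reading of 34 plus 112.4 of TCP travel gives 146.4.

I'm drawing out 3.5 mm more.

Emit:
step_arm --series '[{"x":0,"y":-0.15,"z":0,"twist":0,"jaw":1},{"x":-0.02,"y":-0.35,"z":0,"twist":0,"jaw":1},{"x":-0.02,"y":-0.35,"z":0,"twist":0,"jaw":1},{"x":-0.02,"y":-0.35,"z":0,"twist":0,"jaw":1},{"x":-0.02,"y":-0.35,"z":0,"twist":0,"jaw":1},{"x":-0.02,"y":-0.35,"z":0,"twist":0,"jaw":1}]'

```text
clock: 8.97
eef_pos: [0.4917, -0.1632, 0.0892]
tool_rot: [0.015, 0.703, -0.011, 0.711]
ft_force: [5.6, 3.7, -1.3]
grip_width: 0.0246
```

Run:
```python
from h import *
im,d,pw,ray=wshot("w13")
im,d=bot.camera("side");cv2.imwrite("pics/s13.png",im[:,:,::-1])
im,d=bot.camera("top");g=im.astype(float).sum(2)
cv2.imwrite("pics/t13.png",cv2.resize(im[250:295,315:425,::-1],None,fx=7,fy=7,interpolation=cv2.INTER_CUBIC))
pr=g[268:276].mean(0)
pr2=g[274:280].mean(0) # below the short ticks -> only full lines
print("full lines row profile minima:")
for u in range(333,425):
    if pr2[u]<pr2[u-1] and pr2[u]<=pr2[u+1]:
        a,b,c=pr2[u-1:u+2];dd=.5*(a-c)/(a-2*b+c)
        if min(pr2[u-3],pr2[u+3])-b>25: print(round(u+dd,2),b.round(0))
print(pr2[326:342].round(0))
```

```text
8.9667 [ 0.4917 -0.1632  0.0892] az -2.16 w 0.024608250328559334 [ 5.6  3.7 -1.3] [-0.326  0.375 -0.198  0.987  0.01   1.282]
full lines row profile minima:
358.24 256.0
386.17 251.0
414.04 227.0
[222. 224. 216. 192. 162. 174. 253. 339. 382. 387. 387. 388. 388. 387.
 388. 385.]
```

View pics/t13.png

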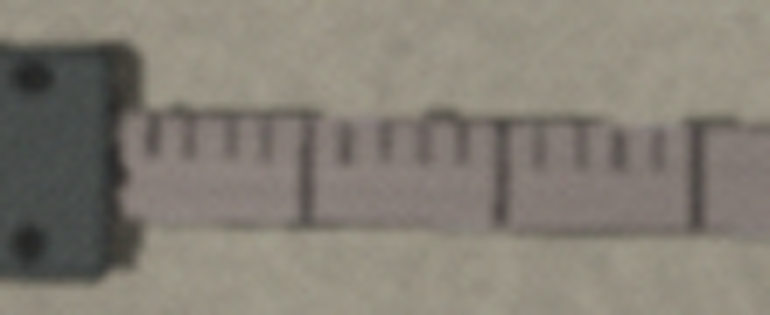

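View pics/s13.png

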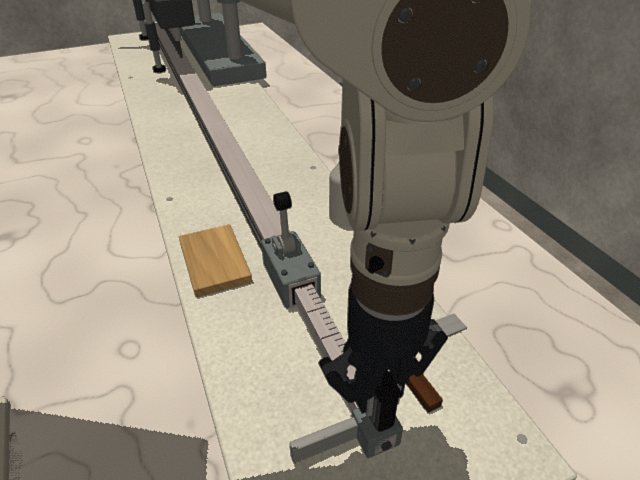

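TCP moved only 2.3 mm because of spring lag. The reading is now about 148.5: the full lines at px 358.24, 386.17 and 414.04 with the mouth at about 331.4 give 148.2, and TCP travel gives 148.8. One more nudge.

Emit:
step_arm --series '[{"x":0,"y":-0.25,"z":0,"twist":0,"jaw":1},{"x":0,"y":-0.25,"z":0,"twist":0,"jaw":1},{"x":0,"y":-0.25,"z":0,"twist":0,"jaw":1},{"x":0,"y":-0.25,"z":0,"twist":0,"jaw":1},{"x":0,"y":-0.25,"z":0,"twist":0,"jaw":1},{"x":0,"y":-0.25,"z":0,"twist":0,"jaw":1}]'

```text
clock: 9.62
eef_pos: [0.4917, -0.1646, 0.0893]
tool_rot: [0.016, 0.703, -0.01, 0.711]
ft_force: [5.1, 3.5, 0.3]
grip_width: 0.025
```

Run:
```python
from h import *
im,d,pw,ray=wshot("w14")
G=0
for k in range(4):
    im,d=bot.camera("top");G=G+im.astype(float).sum(2)/4
pr2=G[274:280].mean(0)
for u in range(333,425):
    if pr2[u]<pr2[u-1] and pr2[u]<=pr2[u+1]:
        a,b,c=pr2[u-1:u+2];dd=.5*(a-c)/(a-2*b+c)
        if min(pr2[u-3],pr2[u+3])-b>25: print(round(u+dd,2),b.round(0))
print(pr2[328:336].round(0))
im,d=bot.camera("side");cv2.imwrite("pics/s14.png",cv2.resize(im[270:320,280:340,::-1],None,fx=10,fy=10,interpolation=cv2.INTER_CUBIC))
a=np.load("pics/top0im.npy").astype(int);t,_=bot.camera("top")
cv2.imwrite("pics/t14.png",t[:,:,::-1])
o=bot.get_obs();print(o["clock"],o["eef_pos"],o["grip_width"],np.abs(o["joint_vel"]).max())
```

```text
9.6167 [ 0.4917 -0.1646  0.0893] az -2.1 w 0.024971341481202145 [5.1 3.5 0.3] [-0.329  0.377 -0.196  0.99   0.011  1.278]
359.05 242.0
387.0 236.0
414.89 232.0
[218. 194. 153. 141. 228. 335. 382. 385.]
9.9667 [ 0.49164179 -0.16455898  0.08923328] 0.024432594879032484 0.0014711612897694985
```

View pics/s14.png

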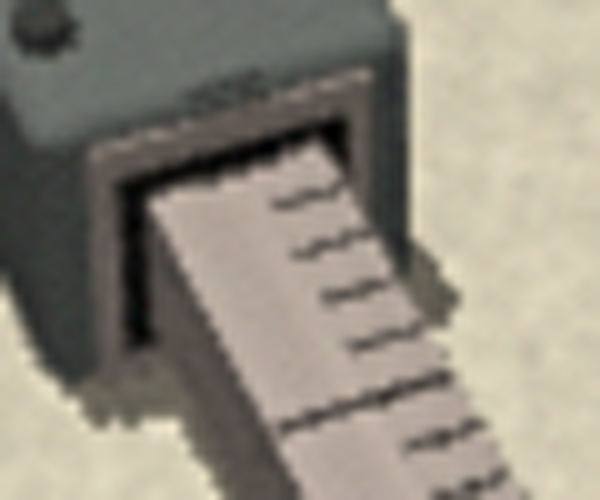

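View pics/t14.png

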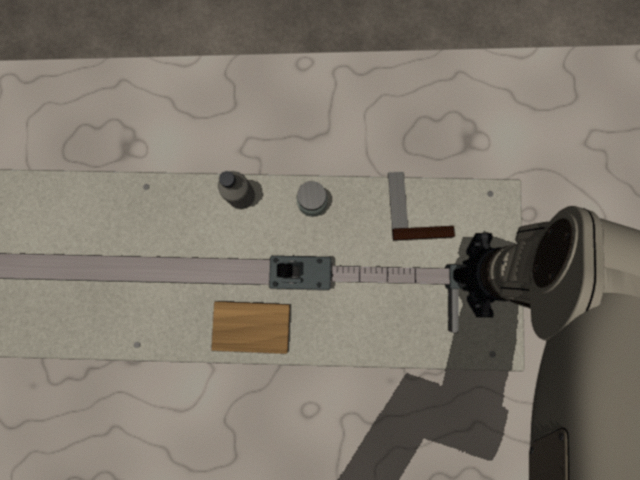

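Readings are 149.5 mm (top view) and 150.0 mm (TCP travel), and in the side view the 150 line falls at the mouth's edge. The lever is upright and the bystanders are at their original pixels. I'm handing in.

```bash
python3 -c "
from workcell import bot
print(bot.job_done());o=bot.get_obs();print(o['clock'],o['eef_pos'],o['grip_width'])"
```

```text
the job is handed in; nothing more can be done
None
the job is handed in; nothing more can be done
```

The stop arm is drawn out to the 150 mm mark, still held by its grip with the button squeezed, and the cam lever is up. I handed in at about 10 s; the system gives no verdict, so the figures below come from my own last checks.

- **Cam lever:** about 1.15 rad when I released it, judged from its knob in the side camera. In the last top view it still stands upright.
- **Scale:** 149.5 mm from the scale lines in the top camera and 150.0 mm from how far the tool travelled. In the side view the 150 line falls right at the mouth.
- **Disagreement:** a first side-view reading of the mouth's edge gave about 5 mm less. I set it aside because the depth image put that edge lower than I had assumed, which brought it in line with the others.
- **Hold:** the fingers read 24.4 mm apart, which matches the button fully in because this gripper reads 1 to 1.5 mm low. That is inferred; I could not measure the button or the grip force directly. The robot was still, with joint speeds under 0.002 rad/s.
- **Bystanders:** the panel, glue, pins and square look unmoved compared with the first top picture, judged by eye.

My first two move calls were refused because each row needs all five values. They moved nothing.

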